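Clamp a dot-blot manifold level with its four thumbscrews

ROBOT

A 6-joint arm with a two-finger parallel gripper is mounted at the origin on the work surface. World frame = base frame: x ahead of the robot, y to its left, z up, the work surface at z = 0. Lengths are in m, angles in rad, forces in N, time in s.
With the tool pointing down it reaches from about 0.275 to 0.75 m from the base axis. Payload 10.2 kg.
Tool frame: the origin (TCP) lies between the finger pads; the fingertips stand 22 mm ahead of it and the grasp point (between the pads) lies 3 mm ahead of it; x points along the fingers, z is the direction in which the jaws open and shut, and the axes are right-handed (so a half turn about x gives the same grasp; the last joint's range is limited). The gripper opens to 85 mm and grips with 20 to 120 N. Pads are 22 mm wide; open, the fingers measure 114 mm over their backs; the gripper's body (76 mm by 85 mm) begins 54 mm behind the grasp point. The pads swing forward as they close: fully open they stand 13 mm farther back than shut.
Start: joints at [1.017, 0.313, 1.498, -0, 1.331, -0.223], TCP at [0.171, 0.497, 0.253] pointing down, gripper open.
Joint ranges: [-2.94, 2.94], [-0.97, 2.17], [0.19, 2.56], [-1.23, 4.37], [0.02, 3.11], [-2.88, 2.88]. Speed limits (rad/s): [2.39, 2.39, 3.01, 3.14, 3.14, 3.14].

INTERFACE

Orientations are given as [roll, pitch, yaw] about the fixed x, y, z axes, in that order (R = Rz(yaw) Ry(pitch) Rx(roll)).
In Python, from station import manip gives the robot as it stands. The module is installed in compiled form; this text tells all that it offers.
- The arm moves only by the shell command python3 -m inch 'ROWS' [OPENING]. ROWS is text: rows parted by semicolons, each of 6 numbers parted by spaces: the shift along the world's x, y, z in mm, then the turn, a rotation vector about the world's x, y, z in degrees. A call has 1 to 5 rows; each row is the pose to reach, as a shift and turn from the pose commanded when the call began; what a row does not reach only later rows make up. A row lasts 1/10 s, in which the tool goes at most 50 mm and 8.59 degrees, less where a joint would pass 70% of its speed; a pose out of reach is approached as far as the arm can. A call with a gripper value outside its range is refused whole. OPENING is the closure, from 0 (fully open) to 1 (shut), set as the call begins (- or left out, the last holds). The fingers move at their own pace and stop on an object; the grip force is fixed at half the most. Time passes only in rows, so rows that repeat a pose let the fingers close. It gives the time, the measured TCP pose, the force and the opening at its end, in the units of the state.
- manip.read_state(): the state, without advancing time (a new reading comes with each control period).
- manip.get_image(name): name is "side" or "top" or "wrist"; returns the picture (384x512x3 uint8, red, green, blue); there is no depth.
- manip.get_calibration(name): a dict with "intrinsics" (3x3 intrinsics, pixels), "k1" (the pictures are not rectified: a ray, as slopes to the right and down, at radius r is drawn at 1 + k1 r^2 times it, then the intrinsics apply), "rvec" (rotation vector, rad) and "tvec" (3), from world to camera coordinates, as OpenCV has them. Camera axes: x right, y down, z forward; pixel columns grow to the right and rows downward; lengths in m; the calibration is good to about 2 mm. A picture is of the moment at which its call begins: read the wrist's pose just before it. get_calibration takes no time and is no camera call; for the wrist camera it gives the pose at the moment of the call.
- manip.sign_off(): hands the job in, once; it reports no verdict.
The state is a dict: "clock": time; "joint_pos": joint angles; "qd": joint speeds; "joint_torque": joint torques, N m; "eef_pos": TCP position; "orientation": TCP orientation; "ft_force": force on the tool from outside, world axes, zero at the start; "torque": the same for the moment, N m; "opening": finger opening in m.
Only numpy, scipy, OpenCV 4.12 (cv2) and the standard library are available. Lean on these libraries where they do the work, as an engineer would, in place of code of your own. Each camera call takes 0.05 s, during which the arm holds its last target. There are 200 camera calls.

TASK

The white well plate lies loose on the springy gasket of the black dot-blot manifold. Tighten its four thumbscrews clockwise from corner to opposite corner, in rounds: first bring all four about halfway (roughly 1 mm of squeeze each), then go round again until the plate is down flat on the membrane and every screw is snug by feel, about 0.06 N m over its free-running torque. Never let the plate cock by more than 2.5 mm corner to corner, do not overtighten a screw or bear on the plate, and leave the rest of the bench as it is.

Things in the scene. Friction and masses are not known exactly. Their poses are not given: they have to be found in the camera images.
- base: black dot-blot manifold fixed to the bench, 126 x 186 x 40 mm, lugs up to 54 mm; origin at the centre of its underside on the bench, y along the 186 mm side, z up. A hose barb sticks out 42 mm from its +y end, below 45 mm. A sponge gasket carries the well plate; inside it lies the membrane on its blotting pack, whose thickness differs from run to run and cannot be seen
- cover: white 96-well plate, 108 x 168 x 18 mm, 0.3 to 0.5 kg, loose between the base's lugs; origin at the centre of its underside, y along 168 mm, z up. It starts level, its top about 61.7 mm over the bench, and goes down 1.8 to 2.7 mm against the gasket (3.5 N/mm at each corner) until it sits hard and flat on the membrane pack
- screw_a: thumbscrew, far left corner (base frame x +42, y +70 mm), opposite screw_c. All four: black knurled round head, 24 mm across and 24 mm high, white pointer line on top, steel shank into the base; origin at the centre of the head's underside (the head spans 0 to 24 mm over it), z up. The frame rises and sinks with the screw but does not turn with it
- screw_b: thumbscrew, far right corner (base frame x +42, y -70 mm), opposite screw_d. All four: right-hand quick thread of 12 mm lead, 1 rad clockwise seen from above lowers it 1.9 mm. At first its underside hangs 0.2 to 0.8 mm over the plate, each one different. The head is rubber-bushed (0.7 N m/rad): it winds up about 0.2 rad, 0.3 when snug, before the thread follows, and springs back when let go; the thread stays
- screw_c: thumbscrew, near right corner (base frame x -42, y -70 mm), opposite screw_a. All four: a nylon locking insert makes it take 0.14 N m to turn even when free; each newton of clamping on the plate adds 0.0019 N m: +0.03 at 15 N (slack), +0.065 at 35 N (snug), +0.12 at 65 N (too much). Read at rest after a turn, all values come out 0.01 to 0.06 lower: compare with the free value read the same way
- screw_d: thumbscrew, near left corner (base frame x -42, y +70 mm), opposite screw_b. All four: against the gasket a screw feels at most 10 N; once the plate is home clamping climbs by 100 to 150 N (0.2 to 0.3 N m) per rad. Tightening one pair of opposite screws slackens the other pair by some newtons
- forceps: steel forceps, 125 mm long, lying flat near the manifold on its robot side; bystander
- spare_screw: a spare thumbscrew, standing on its head with the shank up, 24 mm across, 57 mm high, beside the manifold; not needed; bystander
- tube_rack: blue micro-tube rack, 60 x 120 x 45 mm; bystander
- tip_box: blue pipette-tip box with pale lid, 84 x 122 x 68 mm; bystander
- buffer_bottle: amber bottle with blue cap, 60 mm across, 115 mm high; bystander
- beaker: small clear beaker, 66 mm across, 85 mm high; bystander
- reservoir: white divided reagent trough, 85 x 128 x 30 mm; bystander
- petri_dish: petri dish, 88 mm across, 16 mm high; bystander
Things that resemble listed ones, but are neither listed nor needed, are in the scene too. Of the things shaped like the cover, the white one is meant.

How it is judged:
On the way, in this order (a step that is already met when the one before it is completed fails the run):
1. the first two screws to squeeze the gasket are opposite each other: one diagonal pair is at least 0.45 mm past first touch (underside below 61.2 mm over the bench) while the other two are not yet (((z of each of screw_a, screw_c in the frame of base below 0.0612 m and z of each of screw_b, screw_d in the frame of base above 0.0612 m) or (z of each of screw_b, screw_d in the frame of base below 0.0612 m and z of each of screw_a, screw_c in the frame of base above 0.0612 m))), for 0.2 s.
2. all four are about halfway before any is pulled home: every screw's underside between 60.2 and 61.2 mm over the bench (z of screw_a in the frame of base between 0.0602 and 0.0612 m and z of screw_b in the frame of base between 0.0602 and 0.0612 m and z of screw_c in the frame of base between 0.0602 and 0.0612 m and z of screw_d in the frame of base between 0.0602 and 0.0612 m), for 0.2 s.
At the end, for the whole second after the job is handed in: every screw clamps the plate with more than 15 N (0.03 N m over its free-running torque), and the plate is down on the membrane pack (underside lower than 42.5 mm over the bench), flat within 0.006 rad (1 mm corner to corner) and at rest (contact force between each of screw_a, screw_b, screw_c, screw_d and cover above 15 N and angle between cover's own z axis and vertical below 0.006 rad and z of cover in the frame of base below 0.0425 m and linear speed of cover below 0.02 m/s); the robot touches nothing.
It fails at once if the plate cocks by more than 0.0155 rad (2.5 mm from corner to opposite corner) (angle between cover's own z axis and vertical above 0.0155 rad).
It fails at once if a screw is overtightened: it clamps the plate with more than 65 N (0.12 N m over its free-running torque) (contact force between any of screw_a, screw_b, screw_c, screw_d and cover above 65 N).
It fails at once if the gripper presses on the well plate with more than 15 N (contact force between the fingers and cover above 15 N).
It fails at once if a bystander is moved by more than 20 mm (distance of any of forceps, spare_screw, tube_rack, tip_box, buffer_bottle, beaker, reservoir, petri_dish from where it was at the start of the episode above 0.02 m).
It also fails if it takes over 72 s, if anything falls off the work surface, if the arm or the gripper's body presses on something with over 40 N, if the wrist force passes 120 N, or if a joint passes its speed limit or range.

## Working session

There is one attempt and no reset: what is moved stays moved. The work goes in short steps, Python scripts to look and compute and a shell command to move; the robot and the scene stay as the last step left them, time stands still between calls to the robot, and variables do not carry over. Pictures are saved under pics/ and viewed, about 8 in all and at most 12, crops included, and the job is handed in when it is done.

```bash
mkdir -p pics
cat > h.py <<'E'
import numpy as np, cv2
from station import manip
def grab(n,f=None):
    c=manip.get_calibration(n); im=manip.get_image(n)
    if f: cv2.imwrite('pics/'+f,im[:,:,::-1])
    return im,c
def ray(c,u,v):
    K=np.array(c['intrinsics']); k=float(c['k1'])
    d=np.array([(u-K[0,2])/K[0,0],(v-K[1,2])/K[1,1]]); x=d.copy()
    for _ in range(30): x=d/(1+k*(x@x))
    R=cv2.Rodrigues(np.array(c['rvec'],float))[0]; t=np.array(c['tvec'],float).ravel()
    return -R.T@t, R.T@np.array([x[0],x[1],1])
def atz(c,u,v,z):
    o,d=ray(c,u,v); return o+d*(z-o[2])/d[2]
def proj(c,p):
    K=np.array(c['intrinsics']); k=float(c['k1'])
    R=cv2.Rodrigues(np.array(c['rvec'],float))[0]; q=R@np.array(p)+np.array(c['tvec'],float).ravel()
    x=q[:2]/q[2]; x=x*(1+k*(x@x)); return K[0,0]*x[0]+K[0,2],K[1,1]*x[1]+K[1,2]
E
python3 - <<'E'
from h import *
import pickle
s=manip.read_state();print(s)
for n in('top','side'):
    im,c=grab(n,n+'0.png'); print(n,c); cv2.imwrite(f'pics/{n}0.png',im[:,:,::-1]); pickle.dump((im,c),open(n+'.pkl','wb'))
E
```

```text
{'clock': 0.0, 'joint_pos': array([ 1.01659767e+00,  3.13455315e-01,  1.49844005e+00, -5.06733282e-05,
        1.33101068e+00, -2.23388563e-01]), 'qd': array([-0.00018464, -0.00142121,  0.00019111,  0.00081971,  0.00030124,
       -0.00090946]), 'joint_torque': array([ 5.32523918e-04, -4.12267363e+01, -2.59752470e+01, -1.27635622e-04,
        3.96000920e-03, -2.39288227e-05]), 'eef_pos': array([0.17041505, 0.49632353, 0.25273123]), 'orientation': array([ 2.95565282,  1.56948202, -2.08753419]), 'ft_force': array([-0.08834737, -0.08945588, -0.23738086]), 'torque': array([ 0.01928896, -0.05418115,  0.04723884]), 'opening': 0.08524366943130982}
top {'intrinsics': array([[400.15731409,   0.        , 256.77033184],
       [  0.        , 400.15731409, 191.38730329],
       [  0.        ,   0.        ,   1.        ]]), 'k1': -0.10915511656714333, 'rvec': array([ 2.18157644, -2.17256734,  0.09906977]), 'tvec': array([0.01463372, 0.50275109, 1.09317922])}
side {'intrinsics': array([[351.6739433 ,   0.        , 265.05542226],
       [  0.        , 351.6739433 , 191.28842811],
       [  0.        ,   0.        ,   1.        ]]), 'k1': 0.019061760206192286, 'rvec': array([ 2.02474364, -0.86255744,  0.42408548]), 'tvec': array([-0.32681713,  0.28231827,  0.86769856])}
```

View pics/top0.png

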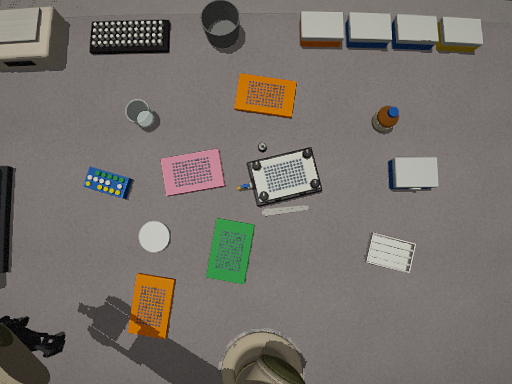

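The top view shows the white plate on the manifold at about (285,177), with four black knobs. The spare screw is at (262,146), the forceps at (285,211), and the barb with its blue fitting at (243,187). I'll enlarge it.

Run:
```python
from h import *
import pickle
im,c=pickle.load(open('top.pkl','rb'))
cr=im[130:225,230:335,::-1]; cv2.imwrite('pics/c1.png',cv2.resize(cr,None,fx=6,fy=6,interpolation=cv2.INTER_CUBIC))
for u,v in[(253,166),(308,154),(317,184),(262,198)]: print(atz(c,u,v,.085))
```

```text
[0.5645143  0.02709218 0.085     ]
[ 0.59754993 -0.11905329  0.085     ]
[ 0.51737998 -0.1422193   0.085     ]
[0.47972904 0.0030361  0.085     ]
```

View pics/c1.png

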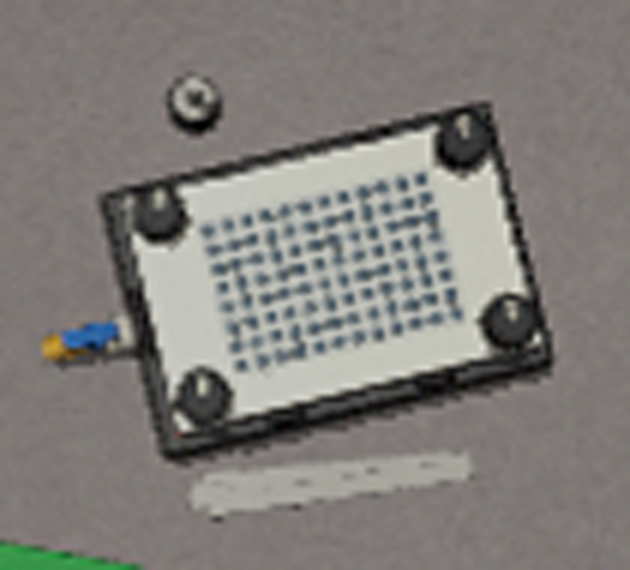

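Run:
```python
from h import *
import pickle
from scipy.optimize import least_squares
im,c=pickle.load(open('top.pkl','rb'))
px=np.array([(160,215),(464,138),(510,320),(204,397)])/6-.42+[230,130]
loc=np.array([(42,70),(42,-70),(-42,-70),(-42,70)])/1e3
w=np.array([atz(c,*p,.076)[:2] for p in px])
def m(q):
    C,S=np.cos(q[2]),np.sin(q[2]); return loc@np.array([[C,S],[-S,C]])+q[:2]
r=least_squares(lambda q:(m(q)-w).ravel(),[.54,-.05,.2])
print(r.x,m(r.x),(m(r.x)-w)*1e3); np.save('base.npy',r.x)
s=manip.read_state(); p=s['eef_pos']
from scipy.spatial.transform import Rotation as R
print(R.from_euler('xyz',s['orientation']).as_matrix().round(3))
q=(m(r.x)); print('shift to a,b,c,d mm',(q-p[:2])*1e3,p)
print(manip.get_calibration('wrist'))
```

```text
[ 0.54454832 -0.05931663  0.24946883] [[ 0.56796591  0.01888578]
 [ 0.60253041 -0.11678034]
 [ 0.52113074 -0.13751904]
 [ 0.48656624 -0.00185292]] [[ 0.45222094  0.38298577]
 [-0.52819973  0.56844262]
 [-0.10482003 -0.3700865 ]
 [ 0.18079882 -0.58134188]]
[[-0.001 -0.946  0.325]
 [-0.001  0.325  0.946]
 [-1.     0.    -0.001]]
shift to a,b,c,d mm [[ 397.54559941 -477.48187856]
 [ 432.11009647 -613.14799644]
 [ 350.71042574 -633.88669468]
 [ 316.14592868 -498.2205768 ]] [0.17042031 0.49636766 0.2528108 ]
{'intrinsics': array([[325.94847806,   0.        , 252.516398  ],
       [  0.        , 325.94847806, 195.69754082],
       [  0.        ,   0.        ,   1.        ]]), 'k1': -0.015326087713256855, 'rvec': array([-2.3559554 , -1.68367769, -0.24055823]), 'tvec': array([-0.52269303, -0.03706197,  0.37970368])}
```

```bash
python3 -m inch '374 -556 0 0 0 0;374 -556 0 0 0 0;374 -556 0 0 0 0;374 -556 0 0 0 0;374 -556 0 0 0 0' 0.45
```

```text
clock: 0.6
eef_pos: [0.3105, 0.2873, 0.2532]
orientation: [2.597, 1.571, -2.446]
ft_force: [0.1, 1.3, 0.3]
opening: 0.0469
```

```bash
python3 -m inch '234 -346 0 0 0 0;234 -346 0 0 0 0;234 -346 0 0 0 0;234 -346 0 0 0 0;234 -346 0 0 0 0'; python3 -m inch '94 -138 0 0 0 0;94 -138 0 0 0 0;94 -138 0 0 0 0;94 -138 0 0 0 0'
python3 - <<'E'
from h import *
import pickle
s=manip.read_state(); im,c=grab('wrist','w1.png'); pickle.dump((im,c),open('w1.pkl','wb'))
print(s,-cv2.Rodrigues(c['rvec'])[0].T@np.ravel(c['tvec']))
E
```

```text
clock: 1.1
eef_pos: [0.4508, 0.08, 0.2532]
orientation: [0.859, 1.571, 2.098]
ft_force: [1.0, 0.2, -0.0]
opening: 0.0475
clock: 1.5
eef_pos: [0.5455, -0.0597, 0.2524]
orientation: [2.287, 1.57, -2.759]
ft_force: [-0.6, 0.7, -1.1]
opening: 0.0467
{'clock': 1.5, 'joint_pos': array([-3.22298753e-01,  3.66341261e-01,  1.42608609e+00, -5.48979441e-04,
        1.34979513e+00, -1.55885187e+00]), 'qd': array([-0.14617544,  0.20193177, -0.28276817,  0.015314  ,  0.1013104 ,
       -0.16119806]), 'joint_torque': array([ -1.46712899, -44.03994083, -26.57784104,  -0.16392156,
        -0.20851631,  -0.13919107]), 'eef_pos': array([ 0.54545752, -0.05966983,  0.25235157]), 'orientation': array([ 2.28739813,  1.56996957, -2.75911354]), 'ft_force': array([-0.59760053,  0.7290653 , -1.10928173]), 'torque': array([ 0.05392657,  0.00088854, -0.02024628]), 'opening': 0.04674076492836335} [ 0.47657926 -0.03691016  0.37255641]
```

View pics/w1.png

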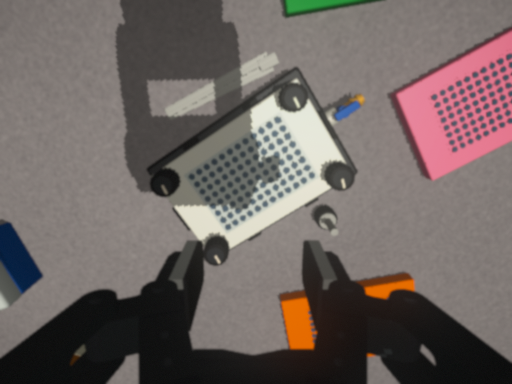

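The wrist view shows all four knobs: d (293,97), a (339,176), b (215,250), c (165,183). The spare screw is at (325,217). I'll enlarge each knob to get its top centre.

Run:
```python
import pickle,cv2,numpy as np
im,c=pickle.load(open('w1.pkl','rb'))
t=[]
for u,v in[(339,176),(215,250),(165,183),(293,97)]:
    g=np.clip(im[v-20:v+20,u-20:u+20,::-1].astype(float)*1.8,0,255).astype(np.uint8)
    g=cv2.resize(g,(300,300),interpolation=cv2.INTER_CUBIC)
    for k in range(0,300,75): cv2.line(g,(k,0),(k,6),(0,0,255),1); cv2.line(g,(0,k),(6,k),(0,0,255),1)
    t.append(g)
cv2.imwrite('pics/c2.png',np.vstack([np.hstack(t[:2]),np.hstack(t[2:])]))
```

```text
(no output)
```

View pics/c2.png

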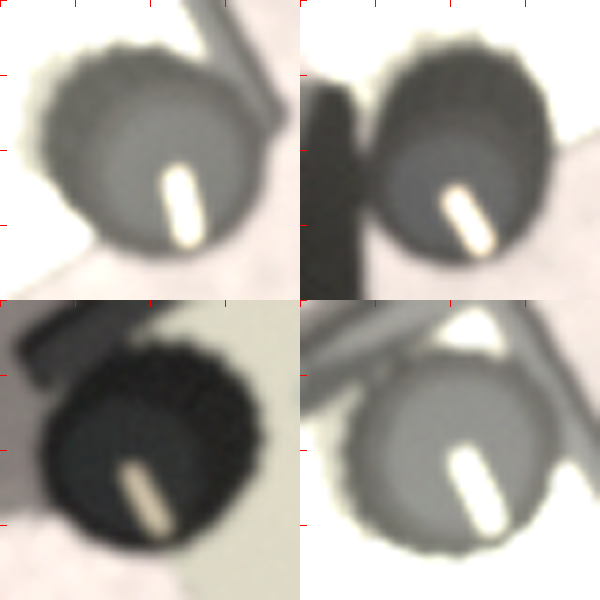

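Run:
```python
from h import *
import pickle
from scipy.optimize import least_squares
im,c=pickle.load(open('w1.pkl','rb'))
px=np.array([(339,176),(215,250),(165,183),(293,97)])-20+np.array([(175,168),(152,191),(128,168),(162,160)])/7.5-.43
loc=np.array([(42,70),(42,-70),(-42,-70),(-42,70)])/1e3
w=np.array([atz(c,*p,.086)[:2] for p in px])
def m(q):
    C,S=np.cos(q[2]),np.sin(q[2]); return loc@np.array([[C,S],[-S,C]])+q[:2]
r=least_squares(lambda q:(m(q)-w).ravel(),[.54,-.05,.2])
print(r.x,m(r.x)*1e3,(m(r.x)-w)*1e3); np.save('base2.npy',r.x)
s=manip.read_state();print(s['eef_pos'],s['clock'],(m(r.x)-s['eef_pos'][:2])*1e3)
```

```text
[ 0.54369624 -0.06181632  0.24402921] [[ 567.53886811   16.25755228]
 [ 601.36488515 -119.59457531]
 [ 519.8536086  -139.89018554]
 [ 486.02759155   -4.03805794]] [[ 0.48992988 -0.13814755]
 [ 0.13681277 -0.06185123]
 [ 0.03057146  0.2475409 ]
 [-0.65731411 -0.04754213]]
[ 0.5457165  -0.06006137  0.25218129] 1.55 [[ 21.82237265  76.31892654]
 [ 55.64838969 -59.53320105]
 [-25.86288686 -79.82881127]
 [-59.6889039   56.02331632]]
```

```bash
python3 -m inch '12 40 -20 0 0 0;23 76 -60 0 0 0;23 76 -110 0 0 0;23 76 -155 0 0 0;23 76 -165 0 0 0'; python3 -m inch '0 0 0 0 0 0;0 0 0 0 0 0' 1;  python3 -c "
from h import *
print(manip.read_state())"
```

```text
clock: 2.05
eef_pos: [0.5641, 0.0212, 0.0834]
orientation: [1.726, 1.561, 2.967]
ft_force: [0.4, 0.5, -0.1]
opening: 0.0468
clock: 2.25
eef_pos: [0.5675, 0.0186, 0.0904]
orientation: [-2.576, 1.567, -1.335]
ft_force: [-5.2, -5.5, -5.8]
opening: 0.0218
{'clock': 2.25, 'joint_pos': array([-0.17229116,  0.57885545,  1.5543723 , -0.00360799,  1.00705071,
       -1.41101596]), 'qd': array([-1.02051867e-02, -1.12903513e-02,  9.16408173e-03, -2.91508098e-03,
        1.38028367e-02,  9.65693671e-05]), 'joint_torque': array([ 7.64939278e+00, -4.84197843e+01, -2.39984894e+01,  2.82710284e+00,
       -1.45839360e+00, -3.52381391e-02]), 'eef_pos': array([0.56747396, 0.01857577, 0.09044257]), 'orientation': array([-2.5760464 ,  1.56747437, -1.33539566]), 'ft_force': array([-5.20299554, -5.5028473 , -5.80542107]), 'torque': array([-0.46649854,  0.64249805, -0.01888492]), 'opening': 0.021767520391231324}
```

```bash
python3 -m inch '0 0 0 0 0 0;0 0 0 0 0 0';  python3 -c "
from h import *
s=manip.read_state();print(s['eef_pos'],s['torque'],s['joint_torque'][5],s['joint_pos'][5],s['ft_force'])"
```

```text
clock: 2.45
eef_pos: [0.5674, 0.0186, 0.0904]
orientation: [-2.281, 1.568, -1.042]
ft_force: [-4.3, -6.6, -6.0]
opening: 0.0218
[0.56740538 0.01860542 0.09043967] [-1.02472933  0.4577346   0.00778903] -0.02664229308720678 -1.4109585354112217 [-4.30219434 -6.60080419 -6.04408057]
```

```bash
python3 -m inch '-1 -2 -1 0 0 0;-1 -2 -1 0 0 0';  python3 -c "
from h import *
s=manip.read_state();print(s['eef_pos'],s['torque'],s['joint_torque'][5],s['joint_pos'][5],s['ft_force'])"
```

```text
clock: 2.65
eef_pos: [0.5673, 0.0182, 0.0903]
orientation: [-1.109, 1.566, 0.131]
ft_force: [-1.3, 3.4, 5.6]
opening: 0.0215
[0.56730741 0.01823676 0.09028489] [ 0.8477296   0.20896028 -0.02287402] -0.04237990826368332 -1.415127426172053 [-1.31187716  3.3612182   5.59583286]
```

```bash
cat > r.py <<'E'
from h import *
from scipy.spatial.transform import Rotation as R
s=manip.read_state(); M=R.from_euler('xyz',s['orientation']).as_matrix()
print('t%.2f'%s['clock'],(s['eef_pos']*1e3).round(1),'F',s['ft_force'].round(1),'Mz %.3f j6t %.3f j6 %.3f'%(s['torque'][2],s['joint_torque'][5],s['joint_pos'][5]),'jaw %.2f°'%np.degrees(np.arctan2(M[1,2],M[0,2])),'tilt',M[:2,0].round(3),'op %.4f'%s['opening'])
E
python3 r.py; python3 -m inch '0 0 0.4 0 0 -8.5;0 0 0.2 0 0 -17;0 0 0 0 0 -25.5;0 0 -0.3 0 0 -34;0 0 -0.6 0 0 -42.5' >/dev/null; python3 r.py;  python3 -m inch '0 0 -0.3 0 0 -8.5;0 0 -0.5 0 0 -14.5;0 0 -0.5 0 0 -14.5'>/dev/null; python3 r.py
```

```text
t2.65 [567.3  18.2  90.3] F [-1.3  3.4  5.6] Mz -0.023 j6t -0.042 j6 -1.415 jaw 71.01° tilt [0.005 0.001] op 0.0215
t3.15 [567.9  18.7  89.4] F [2.5 6.2 2.4] Mz 0.180 j6t -1.816 j6 -0.667 jaw 28.20° tilt [0.006 0.001] op 0.0219
t3.45 [568.1  18.7  88.8] F [3.9 6.6 2.4] Mz 0.132 j6t 1.095 j6 -0.417 jaw 13.88° tilt [0.007 0.001] op 0.0216
```

```bash
for i in 1 2 3; do python3 -m inch '0 0 0 0 0 0'>/dev/null; python3 r.py; done
```

```text
t3.55 [568.1  18.7  88.9] F [3.8 6.8 1.9] Mz 0.126 j6t 0.195 j6 -0.420 jaw 14.05° tilt [0.007 0.001] op 0.0219
t3.65 [568.1  18.7  88.8] F [2.8 6.8 1.4] Mz 0.161 j6t 0.128 j6 -0.420 jaw 14.06° tilt [0.007 0.001] op 0.0217
t3.75 [568.1  18.7  88.9] F [4.  7.1 1.3] Mz 0.141 j6t 0.125 j6 -0.420 jaw 14.06° tilt [0.007 0.001] op 0.0216
```

```bash
python3 -m inch '0 0 0 0 0 0;0 0 30 0 0 8.5;-15 -46 30 0 0 17;-31 -93 30 0 0 25.5;-47 -140 30 0 0 34' 0.45; python3 -m inch '-0.5 -15 0 0 0 5;-0.5 -15 0 0 0 5;-0.5 -15 0 0 0 5'>/dev/null; python3 r.py
```

```text
clock: 4.25
eef_pos: [0.5233, -0.1119, 0.1178]
orientation: [-1.399, 1.568, -0.591]
ft_force: [0.5, -0.3, -0.3]
opening: 0.0469
t4.55 [ 523.2 -125.2  117.1] F [ 0.1 -0.6 -0.4] Mz -0.020 j6t -0.144 j6 -1.339 jaw 50.79° tilt [ 0.001 -0.001] op 0.0467
```

```bash
python3 -m inch '-3.3 -12.5 0 0 0 0;-3.3 -12.5 -27 0 0 0;-3.3 -12.5 -27 0 0 0' >/dev/null; python3 r.py;  python3 -m inch '0 0 0 0 0 0;0 0 0 0 0 0;0 0 0 0 0 0' 1 >/dev/null; python3 r.py
```

```text
t4.85 [ 518.3 -137.    87. ] F [-1.  -0.  -0.1] Mz -0.005 j6t -0.018 j6 -1.366 jaw 50.91° tilt [-0.004  0.002] op 0.0470
t5.15 [ 519.9 -137.8   90.3] F [-2.8  0.8  4.2] Mz 0.025 j6t -0.000 j6 -1.366 jaw 50.95° tilt [ 0.001 -0.001] op 0.0218
```

```bash
python3 -m inch '0 0 0.3 0 0 -8.5;0 0 0.1 0 0 -17;0 0 -0.2 0 0 -25.5;0 0 -0.4 0 0 -34;0 0 -0.7 0 0 -42.5' >/dev/null;   python3 -m inch '0 0 -0.3 0 0 -8.5;0 0 -0.5 0 0 -14.5;0 0 -0.5 0 0 -14.5;0 0 -0.5 0 0 -14.5'>/dev/null; python3 r.py; python3 -m inch '0 0 0 0 0 0' >/dev/null; python3 r.py
```

```text
t6.05 [ 520.5 -137.6   88.8] F [4.8 2.7 4.3] Mz 0.136 j6t 0.252 j6 -0.374 jaw -5.90° tilt [ 0.003 -0.   ] op 0.0216
t6.15 [ 520.5 -137.6   88.8] F [4.4 2.5 4.6] Mz 0.125 j6t 0.110 j6 -0.374 jaw -5.92° tilt [ 0.003 -0.   ] op 0.0220
```

```bash
python3 -m inch '0 0 0 0 0 0;0 0 29 0 0 0;40 10 29 0 0 0;81.5 20.5 29 0 0 0;81.5 20.5 29 0 0 0' 0.45 >/dev/null; python3 -m inch '0 0 0 0 0 0' >/dev/null; python3 r.py
```

```text
t6.75 [ 600.7 -117.   116.1] F [-0.9  0.2 -0.5] Mz 0.015 j6t 0.037 j6 -0.279 jaw -5.96° tilt [-0.002  0.   ] op 0.0472
```

```bash
python3 -m inch '0.6 -0.4 -26 0 0 0;0.6 -0.4 -26 0 0 0' >/dev/null; python3 -m inch '0 0 0 0 0 0;0 0 0 0 0 0;0 0 0 0 0 0' 1 >/dev/null; python3 r.py
```

```text
t7.25 [ 602.  -118.    92.4] F [ 0.4 -1.2  3.9] Mz -0.019 j6t -0.004 j6 -0.278 jaw -6.07° tilt [ 0.002 -0.001] op 0.0216
```

```bash
python3 -m inch '0 0 0.3 0 0 -8.5;0 0 0.1 0 0 -17;0 0 -0.2 0 0 -25.5;0 0 -0.4 0 0 -34;0 0 -0.7 0 0 -42.5' >/dev/null;   python3 -m inch '0 0 -0.3 0 0 -8.5;0 0 -0.5 0 0 -14.5;0 0 -0.5 0 0 -14.5;0 0 -0.5 0 0 -14.5'>/dev/null; python3 r.py; python3 -m inch '0 0 0 0 0 0' >/dev/null; python3 r.py
```

```text
t8.15 [ 602.1 -118.    90.7] F [ 0.2 -1.4  4.9] Mz 0.081 j6t 0.239 j6 0.714 jaw -62.90° tilt [ 0.002 -0.001] op 0.0220
t8.25 [ 602.1 -118.    90.7] F [ 0.3 -2.   6.2] Mz 0.103 j6t 0.085 j6 0.714 jaw -62.93° tilt [ 0.002 -0.001] op 0.0219
```

```bash
python3 -m inch '0 0 0.3 0 0 8;0 0 0.5 0 0 16;0 0 0.6 0 0 21;0 0 0.6 0 0 21;0 0 0.6 0 0 21' >/dev/null;  python3 r.py; python3 -m inch '0 0 0 0 0 0' >/dev/null; python3 r.py
```

```text
t8.75 [ 602.  -118.    90.8] F [ 2.  -4.1  2.7] Mz -0.175 j6t -0.258 j6 0.352 jaw -42.17° tilt [ 0.001 -0.001] op 0.0219
t8.85 [ 602.  -118.    90.8] F [ 2.5 -3.6  3.4] Mz -0.125 j6t -0.129 j6 0.352 jaw -42.15° tilt [ 0.001 -0.001] op 0.0216
```

```bash
python3 -m inch '0 0 0 0 0 0;0 0 27 0 0 0;-33 33 27 0 0 0;-66 66 27 0 0 0;-99 99 27 0 0 0' 0.45 >/dev/null; python3 -m inch '-16 16 0 0 0 0;-16 16 0 0 0 0;-16 16 0 0 0 0' >/dev/null; python3 r.py
```

```text
t9.65 [486.7  -2.4 117.4] F [0.5 0.5 0.1] Mz -0.056 j6t 0.031 j6 0.488 jaw -42.05° tilt [-0.001  0.   ] op 0.0467
```

```bash
python3 -m inch '-0.5 0.4 -27.5 0 0 0;-0.5 0.4 -27.5 0 0 0' >/dev/null; python3 -m inch '0 0 0 0 0 0;0 0 0 0 0 0;0 0 0 0 0 0' 1 >/dev/null; python3 r.py
```

```text
t10.15 [486.8  -2.6  90.8] F [-0.5 -1.7  1.8] Mz 0.059 j6t -0.001 j6 0.488 jaw -42.09° tilt [ 0.001 -0.001] op 0.0215
```

```bash
python3 -m inch '0 0 0.1 0 0 -8.5;0 0 0 0 0 -17;0 0 -0.3 0 0 -25.5;0 0 -0.6 0 0 -34;0 0 -0.9 0 0 -42.5' >/dev/null;   python3 -m inch '0 0 -0.3 0 0 -8.5;0 0 -0.4 0 0 -11.5;0 0 -0.4 0 0 -11.5;0 0 -0.4 0 0 -11.5'>/dev/null; python3 r.py; python3 -m inch '0 0 0 0 0 0' >/dev/null; python3 r.py
```

```text
t11.05 [486.7  -2.5  89.3] F [-0.9 -1.1  4.3] Mz 0.123 j6t 0.184 j6 1.429 jaw -95.97° tilt [ 0.001 -0.001] op 0.0217
t11.15 [486.7  -2.4  89.2] F [-0.9 -0.9  6.8] Mz -0.001 j6t 0.088 j6 1.429 jaw -95.99° tilt [ 0.001 -0.001] op 0.0217
```

```bash
python3 -m inch '0 0 0 0 0 -8.5;0 0 -0.3 0 0 -17;0 0 -0.3 0 0 -17;0 0 -0.3 0 0 -17;0 0 -0.3 0 0 -17' >/dev/null;  python3 r.py; python3 -m inch '0 0 -0.3 0 0 -8;0 0 -0.4 0 0 -12;0 0 -0.4 0 0 -12;0 0 -0.4 0 0 -12;0 0 -0.4 0 0 -12' >/dev/null; python3 r.py
```

```text
t11.65 [486.6  -2.4  88.6] F [ 1.3 -2.5  5.1] Mz 0.083 j6t 0.062 j6 1.724 jaw -112.89° tilt [ 0.001 -0.   ] op 0.0216
t12.15 [486.6  -2.4  88.3] F [ 1.4 -2.4  5.9] Mz 0.097 j6t 0.114 j6 1.934 jaw -124.93° tilt [ 0.001 -0.   ] op 0.0219
```

```bash
python3 -m inch '0 0 0 0 0 0;0 0 29 0 0 0;33 -33 29 0 0 7;66 -66 29 0 0 14;99 -99 29 0 0 21' 0.45 >/dev/null; python3 -m inch '16 -16 0 0 0 7;16 -16 0 0 0 7;16 -16 0 0 0 7' >/dev/null; python3 r.py
```

```text
t12.95 [ 600.5 -116.7  115.9] F [-0.9  0.6 -0.8] Mz 0.061 j6t -0.174 j6 1.312 jaw -97.13° tilt [-0.002  0.001] op 0.0469
```

```bash
python3 -m inch '1.2 -1.2 -29 0 0 0;1.2 -1.2 -29 0 0 0' >/dev/null; python3 -m inch '0 0 0 0 0 0;0 0 0 0 0 0;0 0 0 0 0 0' 1 >/dev/null; python3 r.py;python3 -m inch '0 0 0 0 0 -8.5;0 0 0 0 0 -17;0 0 -0.3 0 0 -25.5;0 0 -0.6 0 0 -34;0 0 -0.6 0 0 -34' >/dev/null;  python3 r.py; python3 -m inch '0 0 -0.1 0 0 -4;0 0 -0.1 0 0 -4;0 0 -0.1 0 0 -4;0 0 -0.1 0 0 -4' >/dev/null; python3 r.py
```

```text
t13.45 [ 602.5 -118.2   89.3] F [-3.   0.1  5.3] Mz -0.046 j6t 0.002 j6 1.310 jaw -97.07° tilt [ 0.001 -0.   ] op 0.0217
t13.95 [ 602.5 -118.4   88.4] F [-4.1 -0.1  6.1] Mz 0.127 j6t 1.654 j6 1.905 jaw -131.20° tilt [ 0.001 -0.   ] op 0.0213
t14.35 [ 602.5 -118.4   88.3] F [-4.1  0.2  5.9] Mz 0.147 j6t 0.129 j6 1.969 jaw -134.87° tilt [ 0.001 -0.   ] op 0.0221
```

```bash
python3 -m inch '0 0 0 0 0 0;0 0 29 0 0 8.5;-11 45 29 0 0 17;-23 90 29 0 0 25.5;-34 134 29 0 0 34' 0.45 >/dev/null; python3 -m inch '-0.5 2 0 0 0 8.5;-0.5 2 0 0 0 12;-0.5 2 0 0 0 12' >/dev/null; python3 r.py
```

```text
t15.15 [568.1  18.  116.4] F [0.9 0.3 0.2] Mz -0.005 j6t -0.715 j6 1.377 jaw -88.92° tilt [ 0.001 -0.   ] op 0.0474
```

```bash
python3 -m inch '-0.6 0.3 -28 0 0 0;-0.6 0.3 -28 0 0 0' >/dev/null; python3 -m inch '0 0 0 0 0 0;0 0 0 0 0 0;0 0 0 0 0 0' 1 >/dev/null; python3 r.py;python3 -m inch '0 0 0 0 0 -8.5;0 0 0 0 0 -17;0 0 -0.3 0 0 -25.5;0 0 -0.6 0 0 -34;0 0 -0.6 0 0 -34' >/dev/null;  python3 r.py; python3 -m inch '0 0 -0.1 0 0 -4;0 0 -0.1 0 0 -4;0 0 -0.1 0 0 -4;0 0 -0.1 0 0 -4' >/dev/null; python3 r.py
```

```text
t15.65 [567.8  17.7  89.4] F [-1.2 -0.7  3.3] Mz -0.002 j6t 0.003 j6 1.380 jaw -89.09° tilt [ 0.002 -0.   ] op 0.0217
t16.15 [567.9  18.   88.5] F [0.4 1.4 5. ] Mz 0.116 j6t 1.689 j6 1.974 jaw -123.15° tilt [ 0.002 -0.   ] op 0.0213
t16.55 [567.9  18.   88.4] F [1.3 2.6 5.9] Mz 0.128 j6t 0.124 j6 2.038 jaw -126.78° tilt [ 0.002 -0.   ] op 0.0216
```

```bash
python3 -m inch '0 0 0 0 0 0;0 0 29 0 0 6;-14 -45 29 0 0 12;-28 -90 29 0 0 18;-42 -135 29 0 0 24' 0.45 >/dev/null; python3 -m inch '-5.7 -20 0 0 0 6;-5.7 -20 0 0 0 6;-5.7 -20 0 0 0 6' >/dev/null; python3 r.py
```

```text
t17.35 [ 519.5 -137.   116.3] F [-0.1  0.   0.1] Mz -0.026 j6t -0.201 j6 1.219 jaw -97.13° tilt [-0.  0.] op 0.0470
```

```bash
python3 -m inch '0.4 -0.8 -28 0 0 0;0.4 -0.8 -28 0 0 0' >/dev/null; python3 -m inch '0 0 0 0 0 0;0 0 0 0 0 0;0 0 0 0 0 0' 1 >/dev/null; python3 r.py;python3 -m inch '0 0 0 0 0 -8.5;0 0 0 0 0 -17;0 0 -0.3 0 0 -25.5;0 0 -0.6 0 0 -34;0 0 -0.6 0 0 -34' >/dev/null;  python3 r.py; python3 -m inch '0 0 -0.1 0 0 -4;0 0 -0.1 0 0 -4;0 0 -0.1 0 0 -4;0 0 -0.1 0 0 -4' >/dev/null; python3 r.py
```

```text
t17.85 [ 520.5 -138.2   89.7] F [-2.4 -2.3  3. ] Mz -0.021 j6t -0.004 j6 1.217 jaw -97.05° tilt [ 0.001 -0.001] op 0.0216
t18.35 [ 520.5 -138.2   88.9] F [-1.7 -2.1  4.5] Mz 0.165 j6t 1.694 j6 1.812 jaw -131.13° tilt [ 0.002 -0.001] op 0.0215
t18.75 [ 520.5 -138.2   88.8] F [-1.3 -2.8  5.2] Mz 0.082 j6t 0.128 j6 1.876 jaw -134.79° tilt [ 0.002 -0.001] op 0.0218
```

```bash
for i in 1 2; do python3 -m inch '0 0 -0.1 0 0 -4;0 0 -0.3 0 0 -8;0 0 -0.3 0 0 -8;0 0 -0.3 0 0 -8;0 0 -0.3 0 0 -8' >/dev/null; python3 r.py; done
```

```text
t19.25 [ 520.5 -138.2   88.5] F [-1.  -1.9  6.6] Mz 0.121 j6t 0.121 j6 2.015 jaw -142.79° tilt [ 0.002 -0.001] op 0.0215
t19.75 [ 520.6 -138.2   88.2] F [-1.  -1.3  7. ] Mz 0.149 j6t 0.124 j6 2.155 jaw -150.79° tilt [ 0.002 -0.001] op 0.0218
```

```bash
for i in 1 2; do python3 -m inch '0 0 -0.1 0 0 -4;0 0 -0.2 0 0 -8;0 0 -0.2 0 0 -8;0 0 -0.2 0 0 -8;0 0 -0.2 0 0 -8' >/dev/null; python3 r.py; done
```

```text
t20.25 [ 520.6 -138.2   88.1] F [-1.4 -2.1  7. ] Mz 0.139 j6t 0.143 j6 2.294 jaw -158.78° tilt [ 0.002 -0.001] op 0.0222
t20.75 [ 520.6 -138.2   87.8] F [-0.7 -1.6  6.7] Mz 0.132 j6t 0.162 j6 2.434 jaw -166.78° tilt [ 0.002 -0.001] op 0.0217
```

```bash
python3 -m inch '0 0 0 0 0 0;0 0 30 0 0 8.5;15 47 30 0 0 17;30 95 30 0 0 25.5;43 143 30 0 0 34' 0.45 >/dev/null; python3 -m inch '4 13 0 0 0 8.5;4 13 0 0 0 17;4 13 0 0 0 17' >/dev/null; python3 r.py
```

```text
t21.55 [566.9  19.  116.6] F [-0.2 -0.  -0.3] Mz 0.032 j6t -1.567 j6 1.847 jaw -115.79° tilt [-0.001  0.001] op 0.0468
```

```bash
python3 -m inch '0.5 -0.6 -29 0 0 0;0.5 -0.6 -29 0 0 0' >/dev/null; python3 -m inch '0 0 0 0 0 0;0 0 0 0 0 0;0 0 0 0 0 0' 1 >/dev/null; python3 r.py;python3 -m inch '0 0 0 0 0 -8.5;0 0 -0.1 0 0 -17;0 0 -0.3 0 0 -22;0 0 -0.3 0 0 -22;0 0 -0.3 0 0 -22' >/dev/null;  python3 r.py; python3 -m inch '0 0 -0.1 0 0 -4;0 0 -0.2 0 0 -8;0 0 -0.2 0 0 -8;0 0 -0.2 0 0 -8;0 0 -0.2 0 0 -8' >/dev/null; python3 r.py
```

```text
t22.05 [568.1  17.6  89.1] F [1.5 2.4 3.2] Mz -0.013 j6t 0.012 j6 1.851 jaw -116.11° tilt [0.002 0.   ] op 0.0216
t22.55 [568.1  17.7  88.7] F [-0.1  3.4  5.8] Mz 0.160 j6t 0.210 j6 2.232 jaw -137.93° tilt [0.002 0.   ] op 0.0220
t23.05 [568.1  17.7  88.5] F [-0.   4.7  5.8] Mz 0.165 j6t 0.157 j6 2.371 jaw -145.91° tilt [0.002 0.   ] op 0.0215
```

```bash
python3 -m inch '0 0 0 0 0 0;0 0 29 0 0 6;11 -45 29 0 0 12;23 -90 29 0 0 18;34 -134 29 0 0 24' 0.45 >/dev/null; python3 -m inch '0.5 -2 0 0 0 7;0.5 -2 0 0 0 7;0.5 -2 0 0 0 7' >/dev/null; python3 r.py
```

```text
t23.85 [ 601.7 -118.1  116.1] F [ 0.4  1.  -0.7] Mz 0.029 j6t -0.168 j6 1.626 jaw -115.20° tilt [-0.001  0.   ] op 0.0471
```

```bash
python3 -m inch '0.5 -0.1 -29 0 0 0;0.5 -0.1 -29 0 0 0' >/dev/null; python3 -m inch '0 0 0 0 0 0;0 0 0 0 0 0;0 0 0 0 0 0' 1 >/dev/null; python3 r.py;python3 -m inch '0 0 0 0 0 -8.5;0 0 -0.1 0 0 -17;0 0 -0.3 0 0 -22;0 0 -0.3 0 0 -22;0 0 -0.3 0 0 -22' >/dev/null;  python3 r.py; python3 -m inch '0 0 -0.1 0 0 -4;0 0 -0.2 0 0 -8;0 0 -0.2 0 0 -8;0 0 -0.2 0 0 -8;0 0 -0.2 0 0 -8' >/dev/null; python3 r.py
```

```text
t24.35 [ 602.8 -118.5   88.6] F [-2.9  1.2  5. ] Mz 0.048 j6t 0.007 j6 1.624 jaw -115.08° tilt [ 0.001 -0.   ] op 0.0217
t24.85 [ 602.7 -118.7   88.2] F [-2.6  0.7  6. ] Mz 0.140 j6t 0.168 j6 2.006 jaw -137.00° tilt [ 0.001 -0.001] op 0.0214
t25.35 [ 602.6 -118.7   88. ] F [-4.3 -0.3  5.5] Mz 0.153 j6t 0.127 j6 2.146 jaw -144.99° tilt [ 0.001 -0.001] op 0.0217
```

```bash
for i in 1 2; do python3 -m inch '0 0 -0.1 0 0 -4;0 0 -0.2 0 0 -8;0 0 -0.2 0 0 -8;0 0 -0.2 0 0 -8;0 0 -0.2 0 0 -8' >/dev/null; python3 r.py; done
```

```text
t25.85 [ 602.6 -118.8   87.8] F [-5.2  0.2  6. ] Mz 0.142 j6t 0.144 j6 2.285 jaw -152.99° tilt [ 0.    -0.001] op 0.0214
t26.35 [ 602.5 -118.8   87.6] F [-4.8  0.3  5.6] Mz 0.183 j6t 0.164 j6 2.425 jaw -160.98° tilt [ 0.    -0.001] op 0.0218
```

```bash
python3 -m inch '0 0 0 0 0 0;0 0 29 0 0 8.5;-33 33 29 0 0 17;-66 66 29 0 0 25.5;-99 99 29 0 0 34' 0.45 >/dev/null; python3 -m inch '-16.5 17 0 0 0 8.5;-16.5 17 0 0 0 14;-16.5 17 0 0 0 14' >/dev/null; python3 r.py
```

```text
t27.15 [487.1  -2.2 115.9] F [-0.3  0.3 -0.6] Mz 0.009 j6t -1.027 j6 1.726 jaw -112.96° tilt [ 0.001 -0.   ] op 0.0468
```

```bash
python3 -m inch '-0.4 -0.2 -29 0 0 0;-0.4 -0.2 -29 0 0 0' >/dev/null; python3 -m inch '0 0 0 0 0 0;0 0 0 0 0 0;0 0 0 0 0 0' 1 >/dev/null; python3 r.py;python3 -m inch '0 0 0 0 0 -8.5;0 0 -0.1 0 0 -17;0 0 -0.3 0 0 -22;0 0 -0.3 0 0 -22;0 0 -0.3 0 0 -22' >/dev/null;  python3 r.py; python3 -m inch '0 0 -0.1 0 0 -4;0 0 -0.2 0 0 -8;0 0 -0.2 0 0 -8;0 0 -0.2 0 0 -8;0 0 -0.2 0 0 -8' >/dev/null; python3 r.py
```

```text
t27.65 [487.4  -2.9  87.5] F [0.2 2.  3.8] Mz -0.055 j6t 0.008 j6 1.727 jaw -113.11° tilt [ 0.002 -0.   ] op 0.0216
t28.15 [487.2  -3.   87.1] F [-0.3  1.1  6.7] Mz 0.110 j6t 0.188 j6 2.108 jaw -134.94° tilt [ 0.002 -0.001] op 0.0216
t28.65 [487.2  -3.   86.9] F [-1.1  0.4  6.5] Mz 0.084 j6t 0.134 j6 2.248 jaw -142.93° tilt [ 0.002 -0.001] op 0.0218
```

```bash
for i in 1 2; do python3 -m inch '0 0 -0.1 0 0 -4;0 0 -0.2 0 0 -8;0 0 -0.2 0 0 -8;0 0 -0.2 0 0 -8;0 0 -0.2 0 0 -8' >/dev/null; python3 r.py; done
```

```text
t29.15 [487.1  -3.   86.7] F [-1.2  0.6  7.4] Mz 0.134 j6t 0.153 j6 2.387 jaw -150.92° tilt [ 0.002 -0.001] op 0.0216
t29.65 [487.   -3.1  86.5] F [-1.2  0.7  7.2] Mz 0.128 j6t 0.174 j6 2.527 jaw -158.92° tilt [ 0.001 -0.001] op 0.0218
```

```bash
python3 -m inch '0 0 0 0 0 0;0 0 30 0 0 8.5;35 9 30 0 0 17;70 18 30 0 0 25.5;81 21 30 0 0 34' 0.45 >/dev/null; python3 -m inch '0 0 0 0 0 3;0 0 0 0 0 3' >/dev/null; python3 r.py
```

```text
t30.35 [567.6  18.2 115.2] F [-0.4 -0.4  1. ] Mz -0.032 j6t -0.627 j6 1.955 jaw -121.98° tilt [-0. -0.] op 0.0469
```

```bash
python3 -m inch '0 0 -28 0 0 0;0 0 -28 0 0 0' >/dev/null; python3 -m inch '0 0 0 0 0 0;0 0 0 0 0 0;0 0 0 0 0 0' 1 >/dev/null; python3 r.py;python3 -m inch '0 0 0 0 0 -6;0 0 0 0 0 -10;0 0 0 0 0 -14;0 0 0 0 0 -14;0 0 0 0 0 -14' >/dev/null;  python3 r.py; python3 -m inch '0 0 -0.1 0 0 -4;0 0 -0.1 0 0 -4;0 0 -0.1 0 0 -4;0 0 -0.1 0 0 -4' >/dev/null; python3 r.py
```

```text
t30.85 [567.9  18.   88.7] F [-2.  -2.   4.4] Mz -0.003 j6t 0.002 j6 1.957 jaw -122.09° tilt [ 0.001 -0.   ] op 0.0219
t31.35 [568.   18.1  88.7] F [-1.1  0.1  6.2] Mz 0.213 j6t 0.215 j6 2.199 jaw -135.99° tilt [ 0.002 -0.   ] op 0.0216
t31.75 [568.1  18.1  88.6] F [-2.2 -0.9  6.4] Mz 0.115 j6t 0.168 j6 2.269 jaw -139.99° tilt [ 0.002 -0.   ] op 0.0216
```

```bash
python3 -m inch '0 0 -0.1 0 0 -4;0 0 -0.1 0 0 -4;0 0 -0.1 0 0 -4;0 0 -0.1 0 0 -4;0 0 -0.1 0 0 -4' >/dev/null; python3 r.py; python3 -m inch '0 0 0 0 0 0;0 0 30 0 0 6;-14 -46 30 0 0 12;-28 -92 30 0 0 18;-42 -138 30 0 0 24' 0.45 >/dev/null; python3 -m inch '-5.5 -18 0 0 0 0;-5.5 -18 0 0 0 0;-5.5 -18 0 0 0 0' >/dev/null; python3 r.py
```

```text
t32.25 [568.1  18.2  88.5] F [-1.8  0.9  5.5] Mz 0.188 j6t 0.179 j6 2.339 jaw -143.99° tilt [ 0.002 -0.   ] op 0.0217
t33.05 [ 520.2 -137.6  117.4] F [ 0.6 -0.1 -0.5] Mz 0.015 j6t -0.056 j6 1.620 jaw -120.10° tilt [0. 0.] op 0.0469
```

```bash
python3 -m inch '0 -0.3 -29.5 0 0 0;0 -0.3 -29.5 0 0 0' >/dev/null; python3 -m inch '0 0 0 0 0 0;0 0 0 0 0 0;0 0 0 0 0 0' 1 >/dev/null; python3 r.py;python3 -m inch '0 0 0 0 0 -6;0 0 0 0 0 -10;0 0 0 0 0 -14;0 0 0 0 0 -14;0 0 0 0 0 -14' >/dev/null;  python3 r.py; python3 -m inch '0 0 -0.1 0 0 -4;0 0 -0.1 0 0 -4;0 0 -0.1 0 0 -4;0 0 -0.1 0 0 -4;0 0 -0.1 0 0 -4' >/dev/null; python3 r.py
```

```text
t33.55 [ 520.4 -138.1   89.1] F [-3.2 -1.1  4.7] Mz -0.049 j6t -0.003 j6 1.618 jaw -120.04° tilt [ 0.001 -0.001] op 0.0217
t34.05 [ 520.5 -138.1   89. ] F [-2.7  0.2  5.3] Mz 0.204 j6t 0.207 j6 1.863 jaw -134.04° tilt [ 0.001 -0.001] op 0.0217
t34.55 [ 520.5 -138.1   89. ] F [-2.6 -0.3  5.5] Mz 0.200 j6t 0.186 j6 1.932 jaw -138.03° tilt [ 0.001 -0.001] op 0.0216
```

```bash
python3 -m inch '0 0 0 0 0 0;0 0 29 0 0 6;40 10 29 0 0 12;81.7 19.8 29 0 0 18;81.7 19.8 29 0 0 18' 0.45 >/dev/null; python3 -m inch '0 0 0 0 0 0' >/dev/null; python3 r.py
```

```text
t35.15 [ 602.  -117.8  116.4] F [-0.7  0.5 -0.1] Mz -0.026 j6t -0.063 j6 1.711 jaw -120.06° tilt [-0.  0.] op 0.0468
```

```bash
python3 -m inch '0.2 -0.2 -29 0 0 0;0.2 -0.2 -29 0 0 0' >/dev/null; python3 -m inch '0 0 0 0 0 0;0 0 0 0 0 0;0 0 0 0 0 0' 1 >/dev/null; python3 r.py;python3 -m inch '0 0 0 0 0 -6;0 0 0 0 0 -10;0 0 0 0 0 -14;0 0 0 0 0 -14;0 0 0 0 0 -14' >/dev/null;  python3 r.py; python3 -m inch '0 0 -0.1 0 0 -4;0 0 -0.1 0 0 -4;0 0 -0.1 0 0 -4;0 0 -0.1 0 0 -4;0 0 -0.1 0 0 -4' >/dev/null; python3 r.py
```

```text
t35.65 [ 602.4 -118.5   89.3] F [-2.2  3.2  6.5] Mz -0.037 j6t 0.004 j6 1.711 jaw -120.09° tilt [ 0.002 -0.   ] op 0.0218
t36.15 [ 602.3 -118.5   89.3] F [-1.4  2.3  7.1] Mz 0.129 j6t 0.213 j6 1.955 jaw -134.06° tilt [ 0.001 -0.001] op 0.0217
t36.65 [ 602.3 -118.5   89.2] F [-2.5  3.   6.5] Mz 0.151 j6t 0.185 j6 2.024 jaw -138.05° tilt [ 0.001 -0.001] op 0.0216
```

```bash
python3 -m inch '0 0 0 0 0 0;0 0 29 0 0 6;-33 33 29 0 0 12;-66 66 29 0 0 18;-99 99 29 0 0 24' 0.45 >/dev/null; python3 -m inch '-16.3 16.5 0 0 0 0;-16.3 16.5 0 0 0 0;-16.3 16.5 0 0 0 0' >/dev/null; python3 r.py; python3 -m inch '0 0 -29 0 0 0;0 0 -29 0 0 0' >/dev/null; python3 -m inch '0 0 0 0 0 0;0 0 0 0 0 0;0 0 0 0 0 0' 1 >/dev/null; python3 r.py;python3 -m inch '0 0 0 0 0 -6;0 0 0 0 0 -10;0 0 0 0 0 -14;0 0 0 0 0 -14;0 0 0 0 0 -14' >/dev/null;  python3 r.py
```

```text
t37.45 [487.3  -3.3 117.2] F [-0.1 -0.2  0.8] Mz -0.024 j6t 0.025 j6 1.743 jaw -114.07° tilt [ 0.002 -0.001] op 0.0468
t37.95 [487.7  -3.1  88.7] F [1.7 3.7 3. ] Mz -0.013 j6t -0.002 j6 1.743 jaw -114.10° tilt [ 0.003 -0.   ] op 0.0217
t38.45 [487.6  -3.3  88.7] F [0.9 0.8 6.3] Mz 0.137 j6t 0.229 j6 1.986 jaw -127.94° tilt [ 0.002 -0.001] op 0.0214
```

```bash
python3 -m inch '0 0 -0.1 0 0 -4;0 0 -0.1 0 0 -4;0 0 -0.1 0 0 -4;0 0 -0.1 0 0 -4;0 0 -0.1 0 0 -4' >/dev/null; python3 r.py
```

```text
t38.95 [487.5  -3.3  88.6] F [0.7 1.1 6.3] Mz 0.192 j6t 0.182 j6 2.055 jaw -131.93° tilt [ 0.002 -0.001] op 0.0217
```

```bash
python3 -m inch '0 0 0 0 0 0;0 0 30 0 0 0;0 0 75 0 0 0;-20 0 120 0 0 0;-40 0 165 0 0 0' 0.45 >/dev/null; python3 -m inch '-40 0 0 0 0 0;-40 0 0 0 0 0;-40 0 0 0 0 0'>/dev/null; python3 r.py
python3 - <<'E'
from h import *
a=grab('side')[0]; b=grab('top')[0]
x=cv2.resize(a[100:300,150:400,::-1],(800,600))[:, :]
t=cv2.resize(b[120:225,200:340,::-1],(800,600))
cv2.imwrite('pics/f.png',np.hstack([cv2.resize(x,(400,320)),cv2.resize(t,(400,320))]))
E
```

```text
t39.75 [406.4  -3.1 252.8] F [ 0.1 -0.1 -0.3] Mz -0.021 j6t -0.036 j6 2.007 jaw -132.05° tilt [ 0.001 -0.   ] op 0.0468
```

View pics/f.png

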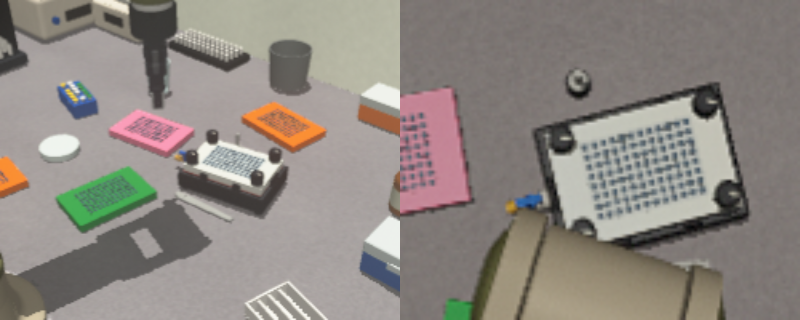

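The side view (left) shows the plate lying level with its four knobs at about (191,157), (212,136), (274,155) and (257,177). The forceps and spare screw have not moved, and the gripper is clear of everything. I'm handing the job in.

```bash
python3 -c "
from station import manip
print(manip.sign_off())"
```

```text
the job is handed in; nothing more can be done
None
```

I tightened all four screws in rounds and handed the job in at about 40 s of the 72 s. The hand-in gives no verdict.

**First round (a, c, b, d):** I turned each screw about 1.5 mm down its thread, as worked out from head angle minus bushing wind-up. The estimates are a 1.44, c 1.59, b 1.56 and d 1.56 mm. I turned b a little too far (1.66 mm) and backed it off. The starting gaps could not be seen, so the halfway heights are inferred from these turns, not measured.

**Second round:** I went d, b, a, c about 0.9 mm further each. Then I turned c, a, b, d until the torque rose, and finished with a last pass a, c, b, d.

**Last torque readings at rest:**

| Screw | Torque at rest (N m) |
|---|---|
| a | 0.179 |
| b | 0.185 |
| c | 0.186 |
| d | 0.182 |

Against the gasket alone, the same reading gave 0.124–0.129. I put the truly free value near 0.112, so each screw is about 0.06–0.07 N m over free, or roughly 30–40 N of clamping.

**Not checked:**
- I did not re-read a and c after the final small turns on b and d, so those two may be a few newtons slacker.
- Plate height and flatness were not measured. The final picture shows the plate looking level, the forceps and spare screw in place, and the gripper clear.
- The wrist torque sensor was noisy (up to about 0.1 N m off in single readings), so I relied on the last joint's torque.
- The wrist picture put the knobs about 2 mm off in y. I corrected that from the contact forces at the first grip, and they agreed with the top camera.

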